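# Peel the loaded bead tray off its clinging stack and hold it up for the beader

### The job

On each of the two stacks of nested trays the top one is loaded; I need the top tray with the flat round bead box in it. The trays cling together, so pinch only that tray by its rim at the cut-off corner and raise this corner first, peeling it off while its far corner still rests on the stack and the trays beneath stay standing on the table; leave the rest of the things alone. Then hold it out to me level, bead box still in it, over the middle of the pattern pad about 15 to 20 cm above the table, and finish while holding it there in the gripper, still, for me to work from.

Things in the scene. Friction and masses are not known exactly. Their poses are not given: they have to be found in the camera images.
- tray_a: top tray a: grey plastic, 128 x 128 mm square, 44 mm high, 85 g; three corners rounded (radius 20), one cut straight (37 mm of straight rim). Rim 8 mm thick all round, with a turned-down skirt 16 mm high; inside, the wall drops straight 22 mm from the rim's top to a small ledge. Origin under its centre; own +x level, from cut corner to opposite round corner, z up
- tray_a_pinch (a point): where to pinch tray a: middle of the straight rim across the cut corner, in the middle of its 8 mm thickness; the rim's top is 8 mm higher. The next tray's rim starts 24 mm below the top of this one: reach no deeper than 20 mm below the rim's top. Axes as the tray
- tray_a_mid (a point): centre of tray a, 22 mm above its underside, 60 mm along own +x from the pinch point and 14 mm lower; inside floor 19 mm below this point. Axes as the tray
- tray_a_far (a point): round corner of tray a opposite the cut one: middle of the rim, level with the pinch point, 138 mm from it along own +x. While nested the tray rests on a shoulder 16 mm below this point, about which it tips when the cut corner is raised
- stack_a: the three like trays under tray a: one loose pile, stays together, 0.27 kg, 92 mm high; origin under its centre. Tray a nests 20 mm deep in it, underside 72 mm above this origin, clasped by a springy snap at each corner: about 1 N each, free once that corner has risen 4 mm. All four at once hold more than the pile weighs; one after another they let go and the pile stays
- tray_b: top tray b: grey plastic, 128 x 128 mm square, 44 mm high, 85 g; three corners rounded (radius 20), one cut straight (37 mm of straight rim). Rim 8 mm thick all round, with a turned-down skirt 16 mm high; inside, the wall drops straight 22 mm from the rim's top to a small ledge. Origin under its centre; own +x level, from cut corner to opposite round corner, z up
- tray_b_pinch (a point): where to pinch tray b: middle of the straight rim across the cut corner, in the middle of its 8 mm thickness; the rim's top is 8 mm higher. The next tray's rim starts 24 mm below the top of this one: reach no deeper than 20 mm below the rim's top. Axes as the tray
- tray_b_mid (a point): centre of tray b, 22 mm above its underside, 60 mm along own +x from the pinch point and 14 mm lower; inside floor 19 mm below this point. Axes as the tray
- tray_b_far (a point): round corner of tray b opposite the cut one: middle of the rim, level with the pinch point, 138 mm from it along own +x. While nested the tray rests on a shoulder 16 mm below this point, about which it tips when the cut corner is raised
- stack_b: the three like trays under tray b: one loose pile, stays together, 0.27 kg, 92 mm high; origin under its centre. Tray b nests 20 mm deep in it, underside 72 mm above this origin, clasped by a springy snap at each corner: about 1 N each, free once that corner has risen 4 mm. All four at once hold more than the pile weighs; one after another they let go and the pile stays
- bead_box_mid (a point): centre of the flat round screw-top bead box, 39 mm across and 16 mm high, lying in the top tray of one of the stacks
- wood_case_mid (a point): centre of the turned wooden needle case, 18 x 78 x 18 mm, lying in the top tray of the other stack; own y is its long axis
- pad_mid (a point): middle of the top of the pattern pad, a white pad of printed paper 210 x 152 mm (own x, own y), 10 mm thick, flat on the table, fixed
- spool_tall: tall thread spool, 35 x 35 x 58 mm, a bystander; origin under its centre
- spool_small: small thread spool, 30 x 30 x 46 mm, a bystander; origin under its centre
- wax: round cake of beeswax, 38 mm across, 13 mm high, a bystander; origin under its centre
- thimble: thimble, 20 x 20 x 22 mm, a bystander; origin under its centre
- cup: oval bead cup with flip lid, 46 x 64 x 36 mm, a bystander; origin under its centre
- tape: roll of masking tape lying flat, 98 mm across, 25 mm high, a bystander; origin under its centre
- bead_box: the round bead box itself, origin under its centre

How it is judged:
By the outcome, as a careful person would: the job done as asked, in the order asked, and still so for the second after the job is handed in, while the arm keeps its last pose, push and grip.
It also fails if it takes over 48 s, if anything falls off the work surface, if the arm or the gripper's body presses on something with over 40 N, if the wrist force passes 120 N, or if a joint passes its speed limit or range.

### The arm

A 6-joint arm with a two-finger parallel gripper is mounted at the origin on the work surface; the furniture and walls round the work are solid. World frame = base frame: x ahead of the robot, y to its left, z up, the work surface at z = 0. Lengths are in m, angles in rad, forces in N, time in s.
With the tool pointing down it reaches from about 0.375 to 0.9 m from the base axis. Payload 3.1 kg.
Tool frame: the origin (TCP) lies at the centre of the arm's flange, where the gripper is bolted on; the fingertips stand 173 mm ahead of it and the grasp point (between the pads) lies 155 mm ahead of it; z points along the fingers, y is the line along which they close (so a half turn about z gives the same grasp; the last joint's range is limited). The gripper opens to 85 mm and grips with 20 to 120 N. Pads are 22 mm wide; open, the fingers measure 114 mm over their backs; the gripper's body (76 mm by 85 mm) begins 54 mm behind the grasp point. The pads swing forward as they close: fully open they stand 13 mm farther back than shut.
Start: joints at [-1.381, 0.527, 1.433, -0, 1.181, -0.178], TCP at [0.225, -0.583, 0.405] pointing down, gripper open.
Joint ranges: [-3.08, 3.08], [-0.75, 2.2], [0.22, 2.44], [-1.43, 4.57], [0, 2.65], [-2.85, 2.85]. Speed limits (rad/s): [2.79, 2.79, 3.14, 3.14, 3.14, 3.14].

### API

Orientations are given as a unit quaternion [w, x, y, z].
In Python, from bench import robot gives the robot as it stands. The module is installed in compiled form; this text tells all that it offers.
- The arm moves only by the shell command python3 -m jog 'ROWS'. ROWS is JSON, a list that holds one entry, the list of rows, each a list of 5 numbers: the shift along the tool's x, y, z in mm, then the turn about the tool's z in rad, then the gripper's target within -1 to 1 (fully open at 1, half-way at 0, shut at -1). In form: [[[dx, dy, dz, roll, claw], ...]]. A call has 1 to 12 rows; each row shifts and turns the commanded pose from where the row before left it, along the tool's axes as they then stand; what a row does not reach is not made up. A row lasts 1/12 s, in which the tool goes at most 41.7 mm and 7.16 degrees, less where a joint would pass 70% of its speed; a pose out of reach is approached as far as the arm can. A call is refused whole if a number of a shift passes 41.7 or a number of a turn 0.125, either way. A call with a gripper value outside its range is refused whole. The fingers move at their own pace and stop on an object; the grip force is fixed at half the most. Time passes only in rows, so rows that do not move let the fingers close. It gives the time, the measured TCP pose, the force, the opening and the grip force at its end, in the units of the state.
- robot.sense(): the state, without advancing time (a new reading comes with each control period).
- robot.snapshot(name): name is "side" or "top"; returns the picture (420x560x3 uint8, blue, green, red); there is no depth.
- robot.get_calibration(name): a dict with "intrinsics" (3x3 intrinsics, pixels), "k1" (the pictures are not rectified: a ray, as slopes to the right and down, at radius r is drawn at 1 + k1 r^2 times it, then the intrinsics apply), "rvec" (rotation vector, rad) and "tvec" (3), from world to camera coordinates, as OpenCV has them. Camera axes: x right, y down, z forward; pixel columns grow to the right and rows downward; lengths in m; the calibration is good to about 2 mm. A picture is of the moment at which its call begins. get_calibration takes no time and is no camera call.
- robot.job_done(): hands the job in; it is judged then, once.
The state is a dict: "time_s": time; "joint_positions": joint angles; "qd": joint speeds; "joint_torque": joint torques, N m; "tool_pos": TCP position; "tool_rot": TCP orientation; "wrist_force": force on the tool from outside, world axes, zero at the start; "ft_torque": the same for the moment, N m; "finger_gap": finger opening in m; "finger_force": force on a finger pad.
Only numpy, scipy, OpenCV 4.12 (cv2) and the standard library are available. Lean on these libraries where they do the work, as an engineer would, in place of code of your own. Each camera call takes 0.05 s, during which the arm holds its last target. There are 200 camera calls.

## Working session

There is one attempt and no reset: what is moved stays moved. The work goes in short steps, Python scripts to look and compute and a shell command to move; the robot and the scene stay as the last step left them, time stands still between calls to the robot, and variables do not carry over. Pictures are saved under pics/ and viewed, at most 10 in all, crops included, and the job is handed in when it is done.

```bash
mkdir -p pics; python3 - <<'E'
from bench import robot
import cv2
for n in("side","top"):
    cv2.imwrite(f"pics/{n}0.png",robot.snapshot(n)); c=robot.get_calibration(n); print(n,c)
s=robot.sense();print(s)
E
```

```text
side {'intrinsics': array([[402.9326108 ,   0.        , 280.33685341],
       [  0.        , 402.9326108 , 212.66565266],
       [  0.        ,   0.        ,   1.        ]]), 'k1': -0.03433333286747276, 'rvec': array([-0.01878434, -2.60520939,  1.7483126 ]), 'tvec': array([0.49426432, 0.02731587, 1.28964839])}
top {'intrinsics': array([[417.13340878,   0.        , 276.03695208],
       [  0.        , 417.13340878, 205.04334466],
       [  0.        ,   0.        ,   1.        ]]), 'k1': -0.08558340124585793, 'rvec': array([ 2.17401577, -2.15501342,  0.06363902]), 'tvec': array([0.09796261, 0.50512093, 1.08175081])}
{'time_s': 0.1, 'joint_positions': array([-1.38152741e+00,  5.28397492e-01,  1.43377851e+00, -4.82928564e-05,
        1.18140252e+00, -1.78490130e-01]), 'qd': array([-0.00115165,  0.00019141, -0.00251733,  0.00031401,  0.00208876,
        0.00072057]), 'joint_torque': array([-1.32823002e-04, -4.43301988e+01, -1.78585875e+01, -3.70872121e-04,
        3.92617643e-03,  1.22543759e-05]), 'tool_pos': array([ 0.22467224, -0.58289057,  0.40381483]), 'tool_rot': array([-9.92795437e-04,  9.83139577e-01,  1.82854004e-01, -2.76806384e-05]), 'wrist_force': array([0.0020852 , 0.11615189, 1.38771329]), 'ft_torque': array([-0.03317515,  0.01687568, -0.00371262]), 'finger_force': 0.0, 'finger_gap': 0.08538359355291926}
```

View pics/top0.png

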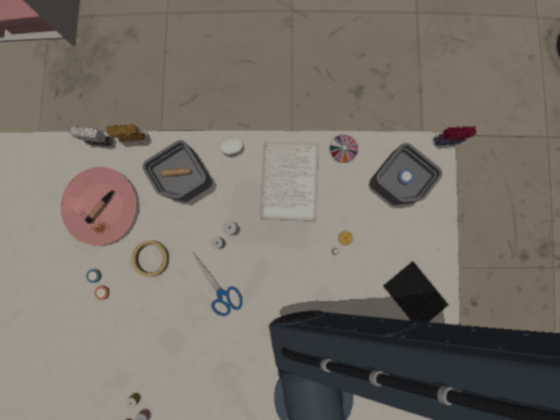

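View pics/side0.png

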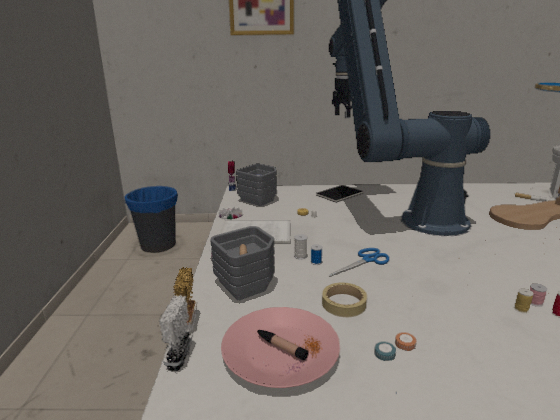

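The top view shows a round box in the right tray (about 407,176), the needle case in the left tray (176,172) and the pad at about (290,181). I'll enlarge the right stack to find its cut corner.

```bash
cat > h.py <<'E'
import numpy as np, cv2
from bench import robot
def ray(n,u,v):
    c=robot.get_calibration(n);K=c["intrinsics"]
    p=cv2.undistortPoints(np.array([[[u,v]]],float),K,np.array([c["k1"],0,0,0,0.]))[0,0]
    R=cv2.Rodrigues(c["rvec"])[0];t=np.array(c["tvec"])
    return -R.T@t, R.T@np.array([*p,1])
def at(n,u,v,z):
    o,d=ray(n,u,v); return (o+d*(z-o[2])/d[2])[:3]
def proj(n,P):
    c=robot.get_calibration(n)
    return cv2.projectPoints(np.array(P,float).reshape(-1,1,3),c["rvec"],c["tvec"],c["intrinsics"],np.array([c["k1"],0,0,0,0.]))[0][:,0]
E
python3 - <<'E'
import cv2,numpy as np
from h import *
a=cv2.imread("pics/top0.png")[130:220,355:455]; b=cv2.imread("pics/side0.png")[155:215,222:292]
a=cv2.resize(a,(600,540),interpolation=cv2.INTER_CUBIC)
a=cv2.convertScaleAbs(a,alpha=1.6,beta=10)
cv2.imwrite("pics/c1.png",a)
for p in [(266,144),(317,144),(314,220),(261,219)]: print(at("top",*p,.01).round(3))
for p in [(345,238),(335,251),(344,149),(440,137)]: print(at("top",*p,.02).round(3))
print(at("top",290,181,.01))
E
```

```text
[0.672 0.132 0.01 ]
[ 0.672 -0.007  0.01 ]
[0.466 0.001 0.01 ]
[0.468 0.143 0.01 ]
[ 0.419 -0.08   0.02 ]
[ 0.384 -0.054  0.02 ]
[ 0.657 -0.079  0.02 ]
[ 0.693 -0.34   0.02 ]
[0.5706055  0.06579768 0.01      ]
```

View pics/c1.png

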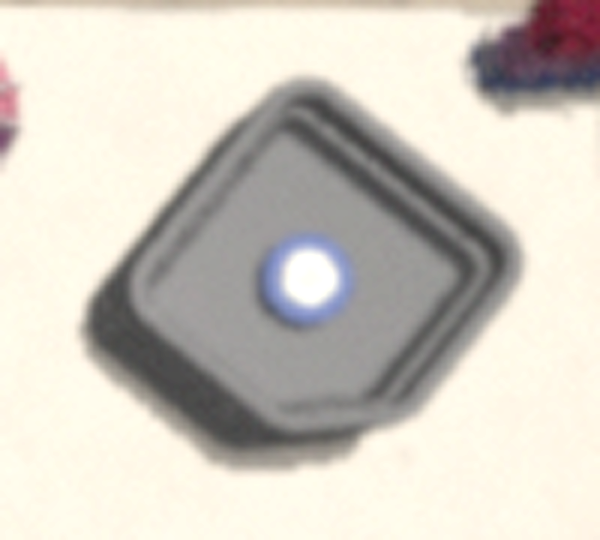

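The top crop shows the cut rim at the bottom (crop about (275,428) to (400,420)), the far round corner at the top (308,78) and the bead box at (305,280). Next I'll fit the tray pose at rim height 0.116 m.

```bash
python3 - <<'E'
from h import *
from scipy.optimize import least_squares
E={'far':[],'UR':[(340,95),(420,157),(505,225)],'LR':[(515,290),(465,350),(420,402)],'LL':[(148,318),(205,368),(265,420)],'UL':[(275,95),(205,180),(140,260)],'cut':[(290,430),(335,429),(390,421)]}
W={k:[at("top",355+u/6-.42,130+v/6-.42,.116)[:2] for u,v in ps] for k,ps in E.items()}
def res(q):
    c=q[:2];a=q[2];r=[]
    # edge normals relative to tray +x: +-45 (far sides), +-135; cut 180
    for k,(off,d) in dict(UL=(45,.064),UR=(-45,.064),LR=(-135,.064),LL=(135,.064),cut=(180,.064)).items():
        n=np.array([np.cos(a+np.radians(off)),np.sin(a+np.radians(off))])
        for w in W[k]: r.append((w-c)@n-d)
    return r
s=least_squares(res,[.57,-.25,0]);a=s.x[2]
print(s.x,np.degrees(a),(np.array(s.fun)*1e3).round(1))
c=s.x[:2];x=np.array([np.cos(a),np.sin(a)]);pinch=c-.06*x
print("pinch",pinch,"far",c+.078*x)
print("bead",at("top",355+306/6-.4,130+280/6-.4,.091))
# tray outline check in both views
y=np.array([-x[1],x[0]])
P=[[*(c-.064*x),.116],[*(c+.0826*x),.116],[*(c+.0826*y),.116],[*(c-.0826*y),.116],[*c,.09]]
print(proj("side",P).round(0).tolist(),proj("top",P).round(0).tolist())
t=robot.sense();print(t['tool_pos'])
E
```

```text
[ 0.57233285 -0.2246099   0.09236996] 5.292409074453267 [-1.7 -1.8 -2.2 -2.9 -1.7 -1.1 -0.5 -1.  -2.  -2.  -1.1 -0.4 -1.3 -0.2
 -1.5]
pinch [ 0.51258864 -0.23014422] far [ 0.65000033 -0.21741528]
bead [ 0.57310763 -0.22290731  0.091     ]
[[276.0, 168.0], [235.0, 170.0], [259.0, 175.0], [257.0, 163.0], [258.0, 176.0]] [[412.0, 201.0], [405.0, 142.0], [376.0, 178.0], [442.0, 172.0], [406.0, 177.0]]
[ 0.22467224 -0.58289057  0.40381483]
```

```bash
python3 -m jog '[[[33,-18.8,0,0,1],[33,-18.8,0,0,1],[33,-18.8,0,0,1],[33,-18.8,0,0,1],[33,-18.8,0,0,1],[33,-18.8,0,0,1],[33,-18.8,0,0,1],[33,-18.8,0,0,1],[33,-18.8,0,0,1],[33,-18.8,0,0,1],[33,-18.8,0,0,1],[33,-18.8,0,0,1]]]'
python3 -m jog '[[[0,0,6,-0.117,-0.3],[0,0,6,-0.117,-0.3],[0,0,6,-0.117,-0.3],[0,0,6,-0.117,-0.3],[0,0,6,-0.117,-0.3],[0,0,6,-0.117,-0.3],[0,0,6,-0.117,-0.3],[0,0,6,-0.117,-0.3],[0,0,6,-0.117,-0.3],[0,0,6,-0.117,-0.3],[0,0,6,-0.117,-0.3],[0,0,0,0,-0.3]]]'
python3 - <<'E'
from h import *
s=robot.sense();print(s)
from scipy.spatial.transform import Rotation as R
q=s['tool_rot'];M=R.from_quat([*q[1:],q[0]]).as_matrix();p=s['tool_pos'];print(M.round(4))
print("tooldelta mm",(M.T@(np.array([.5126,-.2301,p[2]])-p)*1e3).round(1))
a=robot.snapshot("top")[120:225,345:460];b=robot.snapshot("side")[100:220,200:340]
a=cv2.resize(a,None,fx=4,fy=4,interpolation=2);b=cv2.resize(b,(490,420),interpolation=2)
cv2.imwrite("pics/d.png",cv2.resize(np.hstack([cv2.resize(a,(460,420)),b]),(800,354)))
E
```

```text
time_s: 1.1
tool_pos: [0.5139, -0.2285, 0.4044]
tool_rot: [-0.0, 0.983, 0.183, -0.0]
wrist_force: [-0.6, -0.8, 0.1]
finger_gap: 0.0852
finger_force: 0.0
time_s: 2.1
tool_pos: [0.5126, -0.2299, 0.3372]
tool_rot: [-0.002, 0.676, 0.737, -0.0]
wrist_force: [-0.2, 0.3, -0.2]
finger_gap: 0.0299
finger_force: 0.0
{'time_s': 2.1, 'joint_positions': array([-6.20492291e-01,  5.32440643e-01,  1.65771025e+00, -3.66757096e-05,
        9.54945030e-01, -7.06354382e-01]), 'qd': array([ 1.98554920e-03, -1.61729974e-02, -1.35120168e-02,  3.96721495e-05,
        2.10788846e-02,  1.58439679e-01]), 'joint_torque': array([-6.34623435e-02, -4.09642768e+01, -1.45137352e+01, -1.65240828e-03,
       -1.30853299e-01, -6.66341633e-01]), 'tool_pos': array([ 0.51263608, -0.22992921,  0.33721235]), 'tool_rot': array([-1.73679997e-03,  6.76098885e-01,  7.36808814e-01, -2.27964961e-04]), 'wrist_force': array([-0.15274095,  0.28187162, -0.21318412]), 'ft_torque': array([ 0.03476803,  0.01982741, -0.00501462]), 'finger_force': 0.0, 'finger_gap': 0.029897296717412532}
[[-0.0858  0.9963 -0.0029]
 [ 0.9963  0.0858  0.002 ]
 [ 0.0023 -0.0027 -1.    ]]
tooldelta mm [-0.2 -0.1 -0. ]
```

View pics/d.png

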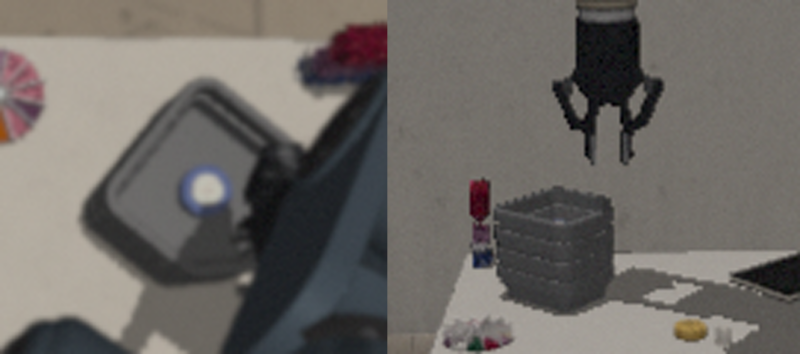

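The gripper is straddling the cut rim as planned: the left half shows it over the cut corner, and the right half shows the fingers open above the near corner. I'll lower to a shallow grip and close gently.

```bash
python3 -m jog '[[[0,0,8,0,-0.3],[0,0,10,0,-0.3],[0,0,10,0,-0.3],[0,0,10,0,-0.3],[0,0,10,0,-0.3],[0,0,9,0,-0.3],[0,0,0,0,-0.3],[0,0,0,0,-0.3]]]'
python3 -m jog '[[[0,0,0,0,-0.5],[0,0,0,0,-0.6],[0,0,0,0,-0.7],[0,0,0,0,-0.76],[0,0,0,0,-0.8],[0,0,0,0,-0.8],[0,0,0,0,-0.8]]]'
python3 -m jog '[[[0,0,0,0,-0.82],[0,0,0,0,-0.82],[0,0,0,0,-0.82]]]'
python3 -m jog '[[[0,0,0,0,-0.84],[0,0,0,0,-0.84],[0,0,0,0,-0.84]]]'
```

```text
time_s: 2.87
tool_pos: [0.513, -0.2302, 0.2807]
tool_rot: [-0.001, 0.677, 0.736, -0.0]
wrist_force: [-0.6, -0.4, 0.1]
finger_gap: 0.0298
finger_force: 0.0
time_s: 3.45
tool_pos: [0.5134, -0.2304, 0.2821]
tool_rot: [0.001, 0.677, 0.736, 0.0]
wrist_force: [0.6, 0.4, 0.3]
finger_gap: 0.0082
finger_force: 0.5
time_s: 3.7
tool_pos: [0.5134, -0.2304, 0.282]
tool_rot: [0.0, 0.677, 0.736, 0.0]
wrist_force: [1.3, 0.3, 2.3]
finger_gap: 0.0077
finger_force: 5.9
time_s: 3.95
tool_pos: [0.5133, -0.2304, 0.2821]
tool_rot: [0.0, 0.677, 0.736, 0.0]
wrist_force: [1.1, -0.1, 4.7]
finger_gap: 0.0075
finger_force: 20.1
```

```bash
python3 -m jog '[[[0,0,-1,0,-0.84],[0,0,-1,0,-0.84],[0,0,-1,0,-0.84],[0,0,-1,0,-0.84],[0,0,0,0,-0.84],[0,0,0,0,-0.84]]]'
python3 -m jog '[[[0,0,-1,0,-0.84],[0,0,-1,0,-0.84],[0,0,0,0,-0.84],[0,0,0,0,-0.84]]]'
python3 - <<'E'
from h import *
s=robot.sense();print(s['ft_torque'],s['wrist_force'])
b=robot.snapshot("side")[130:220,215:320]
cv2.imwrite("pics/e.png",cv2.resize(b,None,fx=6,fy=6,interpolation=2))
E
```

```text
time_s: 4.45
tool_pos: [0.5128, -0.2301, 0.2853]
tool_rot: [-0.001, 0.677, 0.736, -0.0]
wrist_force: [0.4, -0.1, -1.9]
finger_gap: 0.0068
finger_force: 19.6
time_s: 4.78
tool_pos: [0.5129, -0.2302, 0.2878]
tool_rot: [-0.0, 0.677, 0.736, -0.0]
wrist_force: [-0.6, 0.5, -1.1]
finger_gap: 0.0076
finger_force: 19.9
[0.02716546 0.20656757 0.00452487] [-0.59808504  0.5241243  -1.05453113]
```

View pics/e.png

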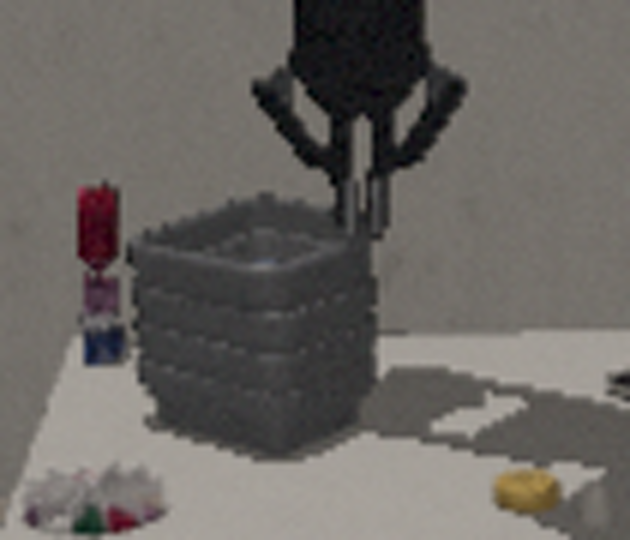

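The side crop shows the fingers on the near rim (about (360,215)) with the pile still standing. Wrist force is small, so I'll keep peeling.

```bash
python3 -m jog '[[[0,0,-1,0,-0.84],[0,0,-1,0,-0.84],[0,0,-1,0,-0.84],[0,0,0,0,-0.84]]]'
python3 -m jog '[[[0,0,-1,0,-0.84],[0,0,-1,0,-0.84],[0,0,-1,0,-0.84],[0,0,0,0,-0.84],[0,0,0,0,-0.84]]]'
python3 - <<'E'
from h import *
s=robot.sense();print(s['ft_torque'],s['wrist_force'])
b=robot.snapshot("side")[130:220,215:320];a=cv2.imread("pics/side0.png")[130:220,215:320]
f=lambda i:cv2.convertScaleAbs(cv2.resize(i[20:],(400,333),interpolation=2),alpha=1.7)
cv2.imwrite("pics/f.png",np.hstack([f(a),f(b)]))
E
```

```text
time_s: 5.17
tool_pos: [0.5131, -0.2302, 0.291]
tool_rot: [-0.0, 0.677, 0.736, -0.0]
wrist_force: [-0.5, -0.1, -1.3]
finger_gap: 0.0071
finger_force: 20.6
time_s: 5.58
tool_pos: [0.5131, -0.2303, 0.2938]
tool_rot: [0.0, 0.677, 0.736, -0.0]
wrist_force: [-1.4, -0.6, -1.6]
finger_gap: 0.0072
finger_force: 19.8
[0.00158186 0.26473029 0.02004001] [-1.43109983 -0.57247865 -1.63804766]
```

View pics/f.png

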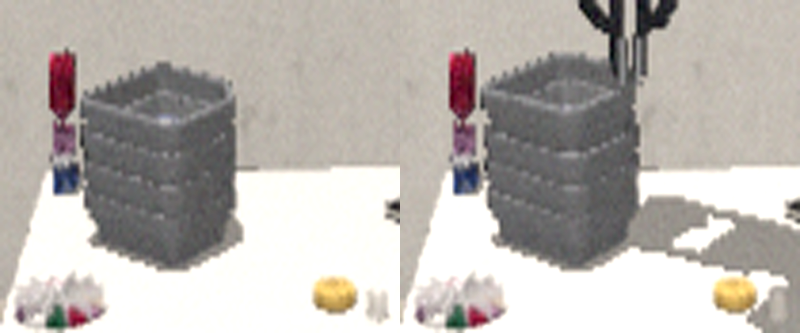

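Compared with the start (left half), the near/right rim is raised while the far/left rim is unchanged and the pile is standing, so it is peeling properly. I'll go a little further, then firm up the grip.

```bash
python3 -m jog '[[[0,0,-1,0,-0.84],[0,0,-1,0,-0.84],[0,0,-1,0,-0.84],[0,0,-1,0,-0.84],[0,0,0,0,-0.84],[0,0,0,0,-0.84]]]'
python3 -m jog '[[[0,0,0,0,-0.86],[0,0,0,0,-0.88],[0,0,0,0,-0.9],[0,0,0,0,-0.92],[0,0,0,0,-0.94],[0,0,0,0,-0.96]]]'
python3 -m jog '[[[0,0,0,0,-1],[0,0,0,0,-1],[0,0,0,0,-1],[0,0,-1,0,-1],[0,0,-1,0,-1],[0,0,-1,0,-1],[0,0,-1,0,-1],[0,0,0,0,-1]]]'
python3 - <<'E'
from h import *
s=robot.sense();print(s['ft_torque'],s['wrist_force'])
b=robot.snapshot("side")[130:220,215:320];a=cv2.imread("pics/side0.png")[130:220,215:320]
f=lambda i:cv2.convertScaleAbs(cv2.resize(i[20:],(400,333),interpolation=2),alpha=1.7)
cv2.imwrite("pics/g.png",np.hstack([f(a),f(b)]))
E
```

```text
time_s: 6.13
tool_pos: [0.5132, -0.2303, 0.2978]
tool_rot: [0.0, 0.677, 0.736, 0.0]
wrist_force: [-0.5, 0.1, -1.4]
finger_gap: 0.0073
finger_force: 19.9
time_s: 6.63
tool_pos: [0.5131, -0.2303, 0.2977]
tool_rot: [-0.0, 0.677, 0.736, 0.0]
wrist_force: [-1.0, -0.3, -1.9]
finger_gap: 0.0058
finger_force: 58.7
time_s: 7.3
tool_pos: [0.5133, -0.2303, 0.3021]
tool_rot: [0.0, 0.677, 0.736, 0.0]
wrist_force: [0.5, -0.2, -0.2]
finger_gap: 0.0062
finger_force: 58.7
[-0.08861087  0.02053301 -0.02265083] [ 0.45933287 -0.17352339 -0.24777093]
```

View pics/g.png

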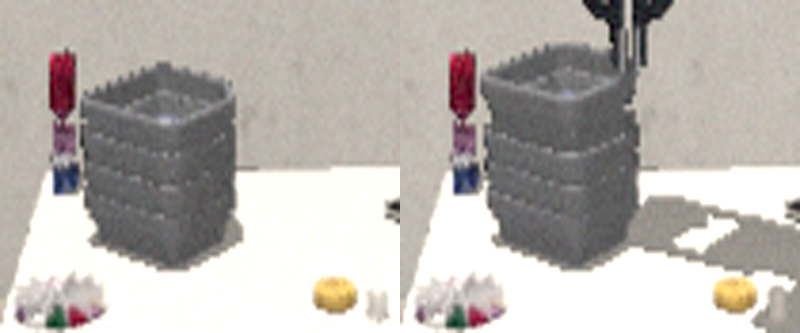

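The tray is now level, free at all corners, and the pile is still in place. I'll lift and carry it to the pad.

```bash
python3 -m jog '[[[0,0,-3,0,-1],[0,0,-5,0,-1],[0,0,-7,0,-1],[0,0,-7,0,-1],[0,0,-8,0,-1],[0,0,-8,0,-1],[0,0,-8,0,-1],[0,0,-7,0,-1],[0,0,-6,0,-1],[0,0,-4,0,-1],[0,0,-2,0,-1],[0,0,0,0,-1]]]'
python3 -m jog '[[[2,0,0,0,-1],[4,0.3,0,0,-1],[6,0.5,0,0,-1],[8,0.6,0,0,-1],[10,0.7,0,0,-1],[11,0.8,0,0,-1],[12,0.9,0,0,-1],[12,0.9,0,0,-1],[12,0.9,0,0,-1],[12,0.9,0,0,-1],[12,0.9,0,0,-1],[12,0.9,0,0,-1]]]'
python3 -m jog '[[[12,0.9,0,0,-1],[12,0.9,0,0,-1],[12,0.9,0,0,-1],[12,0.9,0,0,-1],[12,0.9,0,0,-1],[12,0.9,0,0,-1],[12,0.9,0,0,-1],[12,0.9,0,0,-1],[12,0.9,0,0,-1],[12,0.9,0,0,-1],[11,0.8,0,0,-1],[10,0.8,0,0,-1]]]'
python3 -m jog '[[[9,0.7,0,0,-1],[8,0.6,0,0,-1],[7,0.5,0,0,-1],[6,0.4,0,0,-1],[4,0.3,0,0,-1],[3,0.2,0,0,-1],[1,0,0,0,-1],[0,0,0,0,-1],[0,0,0,0,-1],[0,0,0,0,-1],[0,0,0,0,-1],[0,0,0,0,-1]]]'
python3 - <<'E'
from h import *
from scipy.spatial.transform import Rotation as R
s=robot.sense();p=s['tool_pos'];print(p,s['time_s'],s['qd'].round(3))
q=s['tool_rot'];M=R.from_quat([*q[1:],q[0]]).as_matrix()
a=np.array([.5697,.0667])-.06*M[:2,1];print((M.T@(np.array([*a,p[2]])-p)*1e3).round(1))
b=robot.snapshot("side")[100:290,180:340];a=robot.snapshot("top")[100:260,220:420]
f=lambda i:cv2.convertScaleAbs(cv2.resize(i,(400,420),interpolation=2),alpha=1.4)
cv2.imwrite("pics/i.png",np.hstack([f(a),f(b)]))
E
```

```text
time_s: 8.35
tool_pos: [0.5132, -0.2303, 0.3672]
tool_rot: [0.0, 0.677, 0.736, 0.0]
wrist_force: [-0.6, 0.2, -0.5]
finger_gap: 0.0054
finger_force: 58.7
time_s: 9.35
tool_pos: [0.5119, -0.1156, 0.3668]
tool_rot: [0.0, 0.677, 0.736, 0.0]
wrist_force: [0.4, 0.1, -1.5]
finger_gap: 0.0056
finger_force: 58.7
time_s: 10.35
tool_pos: [0.5106, 0.0257, 0.3667]
tool_rot: [-0.0, 0.677, 0.736, 0.0]
wrist_force: [0.7, -0.7, -1.5]
finger_gap: 0.0057
finger_force: 58.7
time_s: 11.35
tool_pos: [0.5102, 0.0623, 0.3667]
tool_rot: [0.0, 0.677, 0.736, -0.0]
wrist_force: [-0.5, -0.7, -1.5]
finger_gap: 0.0059
finger_force: 58.7
[0.51020997 0.06225048 0.3667138 ] 11.35 [ 0.002 -0.002  0.002  0.     0.001  0.003]
[-0.5 -0.3  0. ]
```

View pics/i.png

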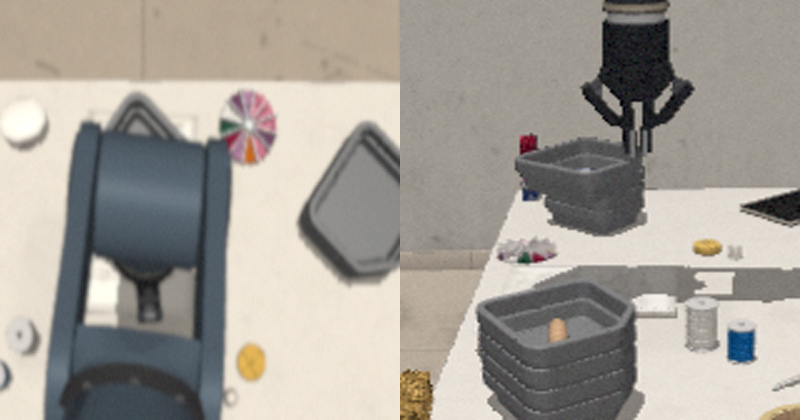

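The tray hangs over the pad with the old pile untouched. One closer look to check that it's level and the box is still in it.

```bash
python3 - <<'E'
from h import *
img=robot.snapshot("side")
x=np.array([.9963,.0858]);y=np.array([-.0858,.9963]);c=np.array([.5102,.0623])+.06*x
z=.116+ .3667-.2821
P=[[*(c-.064*x),z],[*(c+.074*x),z],[*(c+.074*y),z],[*(c-.074*y),z],[*c,z-.03]]
q=proj("side",P);print(z,q.round(1).tolist())
S=9;o=img[145:205,218:298].copy();o=cv2.convertScaleAbs(cv2.resize(o,None,fx=S,fy=S,interpolation=2),alpha=1.6)
for u,v in q: cv2.circle(o,(int((u-218+.5)*S),int((v-145+.5)*S)),3,(0,0,255),-1)
cv2.imwrite("pics/j.png",o)
E
```

```text
0.2006 [[275.6, 167.8], [227.2, 169.5], [254.2, 176.2], [252.5, 161.9], [253.7, 178.6]]
```

View pics/j.png

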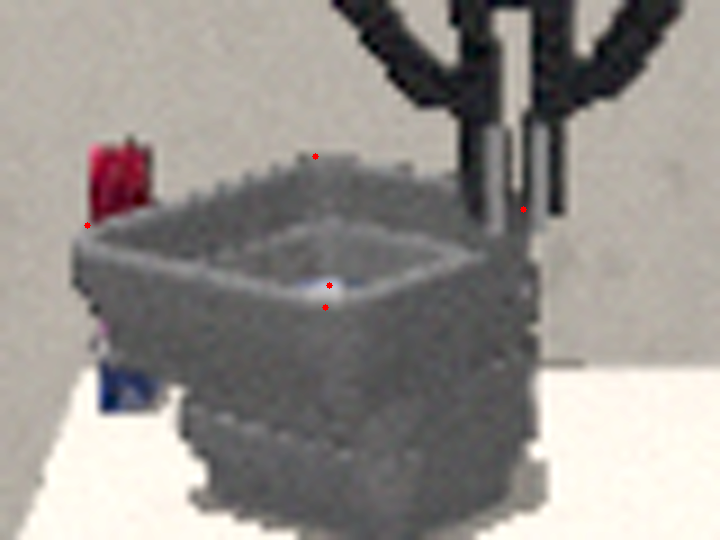

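The rim corners lie within about 1 px of the prediction for a level tray. The bead box is visible inside at (320,290), and the pile isn't disturbed. I'll hand in.

```bash
python3 -c "
from bench import robot
s=robot.sense();print(s['time_s'],s['finger_gap'],s['finger_force'],robot.job_done())"
```

```text
the job is handed in; nothing more can be done
11.5 0.005518538369737404 58.7215634342283 None
```

I peeled off the tray with the bead box cut corner first and left its pile standing; I handed in at 11.5 s with the tray held still over the middle of the pad, box inside, level to about 2°, underside about 16 cm above the table.

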